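Shake the stray seal out of the slotted clay bank

TASK

A small stone name seal has dropped inside the square clay money bank that stands upside down, slotted face on the bench. Carry the bank, still upside down, over the wooden tray, hold it low above the tray's rim and shake it until the seal falls through the slot and lies in the tray (it must not drop anywhere else, nor from so high that it chips), then stand the bank, still upside down, in the middle of the round banding wheel and let go. Leave the caddy, teapot, brush jar and loose lid where they are.

Things in the scene. Friction and masses are not known exactly. Their poses are not given: they have to be found in the camera images.
- bank: Brown clay money bank, a closed box 60 x 60 x 84 mm, upside down on the bench; 0.17 to 0.29 kg. Origin: centre of its lower, slotted face; z up. All walls 4 mm thick. The slot is an opening through the middle of the lower face, 43 mm along the bank's x, 18 mm along its y. It, the caddy and the teapot stand on the bench in a row at the far side of the work, in any order.
- bank_mid (a point): Centre of the bank's box, 42 mm above its lower face. What tells the bank from the caddy: on its upper face (its base) two foot bars, 60 long, 8 wide, 6 mm high, run parallel to the slot at y = +/-23 mm, with a flush 22 mm cork stopper between. Inside 52 x 52 x 76 mm. Grip it across two facing side walls (either pair).
- seal: Pale polished stone seal, an oblong 34 x 12 x 12 mm with half-round ends, 14 g, long axis x; origin: middle of the long side it lies on at the start. It lies flat on the slotted face inside the bank, skewed 0.6 to 0.95 rad to the slot, so that it bridges the slot and stays in while the bank is carried level and smoothly. It slides easily, friction 0.17 to 0.27.
- seal_mid (a point): Middle of the seal. What gets it out: tip the bank about the slot's direction (its x) by some 0.45 rad, shake it briskly along its y (60 mm strokes of 0.3 s), tip it the other way and repeat. The seal slides against the side walls, which turn it parallel to the slot, and drops through, mostly within four tips. Level strokes alone often work too; shaking along the slot does not.
- tray: Shallow open wooden tray, fixed to the bench, 150 mm (its x) x 140 mm (its y), rim 22 mm high, walls and floor 5 mm thick. Origin: centre of its underside, on the bench. It stands on one side in front of the robot, the wheel on the other; which side varies.
- wheel: Round aluminium banding wheel on a steel foot, fixed (it does not turn), head 136 mm across, top 40 mm above the bench. Origin: centre of its underside.
- wheel_top (a point): Centre of the wheel's flat top face, 40 mm above the bench.
- caddy: Bystander: square tea caddy of the same brown clay, 60 x 60 mm, 91 mm tall with a lid and a small round knob on top. Origin: centre of its underside.
- teapot: Bystander: brown teapot, body 84 mm across, 82 mm tall, spout to its +y (74 mm from the axis), handle to its -y (71 mm). Origin: centre of its underside.
- brush_jar: Bystander: dark clay jar 60 mm across and 100 mm tall holding three sticks that reach 182 mm above the bench (all within 30 mm of its axis). It stands between tray and wheel. Origin: centre of its underside.
- pot_lid: Bystander: small loose teapot lid, buff clay, 48 mm across, 20 mm tall with its knob, lying on the bench. Origin: centre of its underside.

How it is judged:
On the way, in this order (a step that is already met when the one before it is completed fails the run):
1. the bank is held over the tray, clear of its rim, with the seal still inside (horizontal distance between bank and tray below 0.07 m and height (world z) of bank above 0.025 m and z of seal_mid in the frame of bank above 0.005 m and distance between seal_mid and bank_mid below 0.06 m), for 0.1 s.
2. the seal has fallen into the tray while the bank is held above it (x of seal_mid in the frame of tray between -0.07 and 0.07 m and y of seal_mid in the frame of tray between -0.065 and 0.065 m and z of seal_mid in the frame of tray below 0.03 m and height (world z) of bank above 0.025 m and distance between seal_mid and bank_mid above 0.05 m), for 0.2 s.
At the end, for the whole second after the job is handed in: The seal lies at rest inside the tray; the bank stands upside down at rest on the wheel's top, within 18 mm of its centre and upright within 0.06 rad, released (x of seal_mid in the frame of tray between -0.07 and 0.07 m and y of seal_mid in the frame of tray between -0.065 and 0.065 m and z of seal_mid in the frame of tray below 0.03 m and linear speed of each of seal, bank below 0.02 m/s and horizontal distance between bank and wheel_top below 0.018 m and z of bank in the frame of wheel_top between -0.004 and 0.004 m and angle between bank's own z axis and vertical below 0.06 rad); the robot touches nothing.
It fails at once if the seal drops anywhere but in the tray (horizontal distance between seal_mid and tray above 0.115 m and distance between seal_mid and bank_mid above 0.07 m).
It fails at once if the seal falls from too high (hits at more than 1.8 m/s, a drop of about 16 cm) (linear speed of seal above 1.8 m/s).
It fails at once if the caddy, teapot, brush jar or loose lid is shifted by more than 2.5 cm (distance of any of caddy, teapot, brush_jar, pot_lid from where it was at the start of the episode above 0.025 m).
It also fails if it takes over 64 s, if anything falls off the work surface, if the arm or the gripper's body presses on something with over 40 N, if the wrist force passes 120 N, or if a joint passes its speed limit or range.

ROBOT

A 6-joint arm with a two-finger parallel gripper is mounted at the origin on the work surface. World frame = base frame: x ahead of the robot, y to its left, z up, the work surface at z = 0. Lengths are in m, angles in rad, forces in N, time in s.
With the tool pointing down it reaches from about 0.325 to 0.9 m from the base axis. Payload 3.5 kg.
Tool frame: the origin (TCP) lies at the centre of the arm's flange, where the gripper is bolted on; the fingertips stand 173 mm ahead of it and the grasp point (between the pads) lies 155 mm ahead of it; z points along the fingers, y is the line along which they close (so a half turn about z gives the same grasp; the last joint's range is limited). The gripper opens to 85 mm and grips with 20 to 120 N. Pads are 22 mm wide; open, the fingers measure 114 mm over their backs; the gripper's body (76 mm by 85 mm) begins 54 mm behind the grasp point. The pads swing forward as they close: fully open they stand 13 mm farther back than shut.
Start: joints at [1.213, 0.276, -0.026, 1.268, 0, 1.467], TCP at [0.158, 0.605, 0.405] pointing down, gripper open.
Joint ranges: [-3.12, 3.12], [-0.85, 1.88], [-1.08, 1.24], [-1.95, 2.15], [-1.57, 1.53], [-3.14, 3.14]. Speed limits (rad/s): [2.57, 2.57, 3.14, 3.14, 3.14, 3.14].

INTERFACE

Orientations are given as a unit quaternion [w, x, y, z].
In Python, from rig import manip gives the robot as it stands.
- The arm moves only by the tool pendant, called after ">>>" in YAML: its name, and indented under it one key for each argument. Schema: {"type":"object","properties":{"ticks":{"type":"array","items":{"type":"array","items":{"type":"array","items":{"type":"number"},"minItems":7,"maxItems":7},"minItems":1,"maxItems":12},"minItems":1,"maxItems":1},"only":{"type":"string"},"quiet":{"type":"boolean"},"lines":{"type":"string"}},"required":["ticks"],"additionalProperties":false}. ticks is a list that holds a single list of rows (three levels of brackets), with 1 to 12 rows, each of 7 numbers: a rotation vector rx, ry, rz in shares of 2 rad (1.0 is 2 rad), then dx, dy, dz in a scale on which 1.0 is 75 cm, then the opening from 0.0 (shut) to 1.0 (fully open); each row is the pose to reach, as a shift and turn from the pose commanded when the call began, along the tool's axes at that moment; what a row does not reach only later rows make up. A row lasts 1/8 s, in which the tool goes at most 0.0625 m and 0.188 rad, less where a joint would pass 70% of its speed; a pose out of reach is approached as far as the arm can. The fingers move at their own pace and stop on an object; the grip force is fixed at half the most. Time passes only in rows, so rows that do not move let the fingers close. The tool returns the time, the measured TCP pose, the force, the opening and the grip force at its end. only (a regular expression) keeps the lines of the reply that match it, lines (a string "A,B") keeps lines A to B, and quiet returns only ok. A shift or turn number past 1, either way, is cut back to 1. Input that does not fit is refused with a message, and nothing moves.
- manip.get_obs(): the state, without advancing time (a new reading comes with each control period).
- manip.camera(name): name is "scene" or "top" or "wrist"; returns the picture (384x512x3 uint8, red, green, blue); there is no depth.
- manip.calibration(name): a dict with "vertical_fov" (degrees; the focal length in pixels is half the picture's height over the tangent of half this angle, whatever the lens; pixels are square), "cx", "cy" (the principal point, pixels), "rvec" (rotation vector, rad) and "tvec" (3), from world to camera coordinates, as OpenCV has them; the wrist camera has in their place "T_tool_cam" (4x4, takes a point from camera to tool coordinates, whose origin is the TCP and whose axes are the flange's). Camera axes: x right, y down, z forward; pixel columns grow to the right and rows downward; lengths in m; the calibration is good to about 2 mm. A picture is of the moment at which its call begins: read the wrist's pose just before it. calibration takes no time and is no camera call.
- manip.job_done(): hands the job in; it is judged then, once.
The state is a dict: "time": time; "joint_pos": joint angles; "joint_vel": joint speeds; "effort": joint torques, N m; "tcp_pos": TCP position; "eef_rot": TCP orientation; "contact_force": force on the tool from outside, world axes, zero at the start; "ft_torque": the same for the moment, N m; "width": opening from 0.0 (shut) to 1.0 (fully open); "grip_force": force on a finger pad.
Only numpy, scipy, OpenCV 4.12 (cv2) and the standard library are available. Lean on these libraries where they do the work, as an engineer would, in place of code of your own. Each camera call takes 0.05 s, during which the arm holds its last target. There are 200 camera calls.

## Working session

There is one attempt and no reset: what is moved stays moved. The work goes in short steps, Python scripts to look and compute and a tool call to move; the robot and the scene stay as the last step left them, time stands still between calls to the robot, and variables do not carry over. Pictures are saved under pics/ and viewed, at most 10 in all, crops included, and the job is handed in when it is done.

```bash
ls; mkdir -p pics; python3 - <<'E'
from rig import manip
import cv2
for n in("top","scene"):
    im=manip.camera(n); cv2.imwrite(f"pics/{n}0.png",im[:,:,::-1]); print(n,manip.calibration(n))
print(manip.calibration("wrist"))
print(manip.get_obs())
E
```

```text
pics
rig.py
top {'vertical_fov': 44.502729474382534, 'cx': 260.6395012656683, 'cy': 193.03921939544117, 'rvec': array([ 2.13901729, -2.14067735,  0.19109029]), 'tvec': array([0.01042468, 0.53310682, 0.86952662])}
scene {'vertical_fov': 47.747524639007814, 'cx': 253.30640915144784, 'cy': 198.11138512689237, 'rvec': array([ 1.83090619,  1.70484392, -0.71085831]), 'tvec': array([-0.0431861 , -0.36017666,  1.39079943])}
{'vertical_fov': 60.61806239711266, 'cx': 252.59544252454742, 'cy': 189.14598169241103, 'T_tool_cam': array([[-5.16613520e-05, -9.62479140e-01, -2.71355675e-01,
         6.94149423e-02],
       [ 9.99999286e-01, -3.73593495e-04,  1.13472707e-03,
        -7.63492249e-04],
       [-1.19352785e-03, -2.71355423e-01,  9.62478473e-01,
         3.05970968e-02],
       [ 0.00000000e+00,  0.00000000e+00,  0.00000000e+00,
         1.00000000e+00]])}
{'time': 0.1, 'joint_pos': array([ 1.21259711e+00,  2.77068175e-01, -2.77481757e-02,  1.26800349e+00,
        7.35065583e-06,  1.46741552e+00]), 'joint_vel': array([-0.0012642 , -0.00100511,  0.00379479,  0.00037979,  0.00099585,
        0.00127792]), 'effort': array([ 5.73008947e-04, -4.46706569e+01,  2.96128964e+01,  8.44890688e-03,
       -1.26291516e-04, -2.00288511e-06]), 'tcp_pos': array([0.15741406, 0.6044805 , 0.40366209]), 'eef_rot': array([-2.35013794e-04,  1.27064719e-01,  9.91893912e-01, -9.84090037e-04]), 'contact_force': array([ 0.01317176, -0.7238604 , -0.47199663]), 'ft_torque': array([-0.04867768,  0.01102125,  0.02683525]), 'grip_force': 0.0, 'width': 1.0003054970284795}
```

View pics/top0.png

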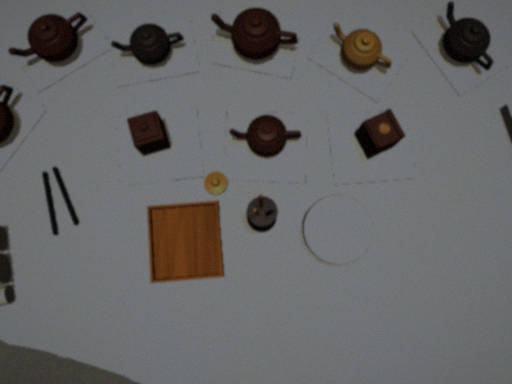

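View pics/scene0.png

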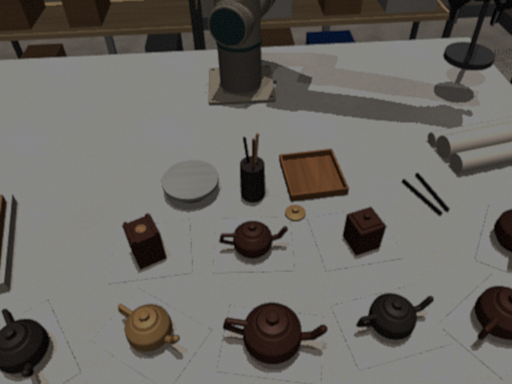

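Top view (up = +x, left = +y): bank with cork at (384,128), caddy at (148,132), teapot at (267,135), tray centre about (186,242), jar at (262,212), wheel at (338,229), lid at (216,183).

```bash
cat > h.py <<'E'
import numpy as np, cv2
from rig import manip
from scipy.spatial.transform import Rotation as R
def cam(n,obs=None):
    c=manip.calibration(n); f=192/np.tan(np.radians(c['vertical_fov']/2))
    K=np.array([[f,0,c['cx']],[0,f,c['cy']],[0,0,1]])
    if n=='wrist':
        T=np.eye(4); T[:3,:3]=R.from_quat(np.roll(obs['eef_rot'],-1)).as_matrix(); T[:3,3]=obs['tcp_pos']
        T=T@c['T_tool_cam']; return K,T[:3,:3],T[:3,3]
    Rm=R.from_rotvec(c['rvec']).as_matrix(); return K,Rm.T,-Rm.T@c['tvec']
def plane(C,uv,z):
    K,A,o=C; uv=np.atleast_2d(np.asarray(uv,float))
    d=(A@np.linalg.inv(K)@np.c_[uv,np.ones(len(uv))].T).T
    return o+d*((z-o[2])/d[:,2])[:,None]
def proj(C,p):
    K,A,o=C; q=(K@(A.T@(np.atleast_2d(p)-o).T)).T; return q[:,:2]/q[:,2:]
def step(dp,o=None):
    o=o or manip.get_obs(); return R.from_quat(np.roll(o['eef_rot'],-1)).inv().apply(dp)
E
python3 - <<'E'
from h import *
im=cv2.imread('pics/top0.png'); C=cam('top')
hsv=cv2.cvtColor(im,cv2.COLOR_BGR2HSV)
cv2.imwrite('pics/bank.png',cv2.convertScaleAbs(cv2.resize(im[95:170,340:420],None,fx=7,fy=7,interpolation=cv2.INTER_CUBIC),alpha=1.8))
m=cv2.inRange(hsv,(3,120,70),(22,255,255)); m[:195]=0;m[290:]=0;m[:,:140]=0;m[:,240:]=0
m=cv2.morphologyEx(m,cv2.MORPH_CLOSE,np.ones((7,7)))
c=max(cv2.findContours(m,0,2)[0],key=cv2.contourArea); r=cv2.minAreaRect(c); b=cv2.boxPoints(r); w=plane(C,b,.022);print('tray',r,w.mean(0),np.linalg.norm(np.diff(w,axis=0),axis=1),w)
print('cork',plane(C,(384,128),.084),'lid',plane(C,(216,183),.01),'jar',plane(C,(262,205),.1),'caddy',plane(C,(146,127),.09),'teapot',plane(C,(267,128),.08))
g=cv2.GaussianBlur(cv2.cvtColor(im,cv2.COLOR_BGR2GRAY),(5,5),0)[185:275,293:383]
e=cv2.Canny(g,8,20); ys,xs=np.nonzero(e); d=np.hypot(xs+293-338,ys+185-229); k=(d>29)&(d<42)
el=cv2.fitEllipse(np.c_[xs+293,ys+185][k].astype(np.float32)); print('wheel',el,plane(C,el[0],.04), k.sum())
E
```

```text
tray ((184.25865173339844, 241.18121337890625), (75.83606719970703, 71.9735336303711), 85.84036254882812) [0.44222918 0.15948229 0.022     ] [0.14231221 0.14864283 0.1386122 ] [[0.51085184 0.23767997 0.022     ]
 [0.521312   0.09575269 0.022     ]
 [0.37320774 0.08311075 0.022     ]
 [0.36354515 0.22138575 0.022     ]]
cork [[ 0.65264149 -0.22567798  0.084     ]] lid [[0.55951403 0.10005439 0.01      ]] jar [[0.5017053  0.00823428 0.1       ]] caddy [[0.65186031 0.22681959 0.09      ]] teapot [[ 0.65347301 -0.00197111  0.08      ]]
wheel ((337.54541015625, 229.24490356445312), (69.7093276977539, 71.29727172851562), 123.73619079589844) [[ 0.46282059 -0.13879724  0.04      ]] 385
```

View pics/bank.png

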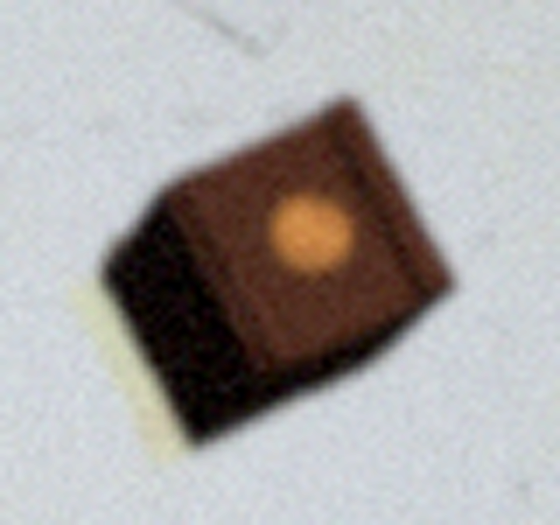

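The crop shows the bank's foot bars running along (350,100)→(453,287) and (170,190)→(262,368), with the cork at (311,232); the slot direction follows the bars.

```bash
python3 - <<'E'
from h import *
C=cam('top')
q=np.array([(350,97),(453,287),(262,368),(170,190)],float)
w=plane(C,(q+.5)/7-.5+[340,95],.09)
print(w,w.mean(0),np.linalg.norm(np.roll(w,-1,0)-w,axis=1))
v1=w[0]-w[1]+w[3]-w[2]; print('bank x yaw',np.arctan2(v1[1],v1[0])); v=w[3]-w[0]+w[2]-w[1];print('bank y yaw',np.arctan2(v[1],v[0]))
# cork by mask
im=cv2.imread('pics/top0.png');h=cv2.cvtColor(im,cv2.COLOR_BGR2HSV);m=cv2.inRange(h,(8,120,110),(25,255,255));m=m[110:150,360:410]
M=cv2.moments(m,True);c=(M['m10']/M['m00']+360,M['m01']/M['m00']+110);print(c,M['m00'],plane(C,c,.084))
t=np.array([.652,-.226,.36]);o=manip.get_obs();print(step(t-o['tcp_pos']),o['tcp_pos'])
E
```

```text
[[ 0.68965256 -0.23642285  0.09      ]
 [ 0.63593168 -0.26184878  0.09      ]
 [ 0.61325306 -0.20901753  0.09      ]
 [ 0.66309861 -0.18607898  0.09      ]] [ 0.65048398 -0.22334204  0.09      ] [0.05943409 0.05749314 0.05487035 0.05691764]
bank x yaw 0.4368925425958985
bank y yaw 2.01601757323243
(383.8636363636364, 127.54545454545455) 22.0 [[ 0.65354373 -0.22545733  0.084     ]]
[-0.68796385 -0.67890432  0.04487942] [0.15741406 0.6044805  0.40366209]
```

The manual's scale: shifts go in shares of 75 cm and turns go in shares of 2 rad. Converting my numbers, -0.688 m / 0.75 = -0.9173, -0.679 m / 0.75 = -0.9053, -0.7 rad / 2 = -0.35.

>>> pendant:
  ticks:
    - [[0,0,-0.35,-0.9173,-0.9053,0,1],[0,0,-0.35,-0.9173,-0.9053,0,1],[0,0,-0.35,-0.9173,-0.9053,0,1],[0,0,-0.35,-0.9173,-0.9053,0,1],[0,0,-0.35,-0.9173,-0.9053,0,1],[0,0,-0.35,-0.9173,-0.9053,0,1],[0,0,-0.35,-0.9173,-0.9053,0,1],[0,0,-0.35,-0.9173,-0.9053,0,1],[0,0,-0.35,-0.9173,-0.9053,0,1],[0,0,-0.35,-0.9173,-0.9053,0,1],[0,0,-0.35,-0.9173,-0.9053,0,1],[0,0,-0.35,-0.9173,-0.9053,0,1]]

```text
time: 1.6
tcp_pos: [0.5389, -0.0364, 0.4044]
eef_rot: [-0.0, -0.221, 0.975, 0.0]
contact_force: [1.4, 0.9, 0.1]
width: 0.999
grip_force: 0.0
```

```bash
python3 - <<'E'
from h import *
o=manip.get_obs();print(o['time'],step(np.array([.651,-.2245,.40])-o['tcp_pos']))
r=R.from_quat(np.roll(o['eef_rot'],-1)).as_matrix();print('ty yaw',np.arctan2(r[1,1],r[0,1]),r[:,2])
E
```

```text
1.6 [-0.02026477 -0.21801535  0.00428759]
ty yaw 2.015603535758351 [-3.03899761e-04  3.70674272e-04 -9.99999885e-01]
```

To row units: -0.218 m / 0.75 = -0.2907, -0.21 m / 0.75 = -0.28.

>>> pendant:
  ticks:
    - [[0,0,0,-0.0067,-0.0733,0,1],[0,0,0,-0.0133,-0.1467,0,1],[0,0,0,-0.02,-0.22,0,1],[0,0,0,-0.0267,-0.28,0,1],[0,0,0,-0.0267,-0.2907,0,1],[0,0,0,-0.0267,-0.2907,0,1]]

```text
time: 2.35
tcp_pos: [0.6501, -0.2227, 0.4038]
eef_rot: [-0.001, -0.22, 0.975, 0.001]
contact_force: [-0.9, -0.4, -0.3]
width: 0.999
grip_force: 0.0
```

```bash
python3 - <<'E'
from h import *
o=manip.get_obs();im=manip.camera('wrist');cv2.imwrite('pics/w1.png',cv2.convertScaleAbs(im[:,:,::-1],alpha=1.6))
C=cam('wrist',o);print(o['tcp_pos'],proj(C,[[.651,-.2245,.084]]))
E
```

```text
[ 0.65009204 -0.22271766  0.40383134] [[249.65643198 176.76397105]]
```

View pics/w1.png

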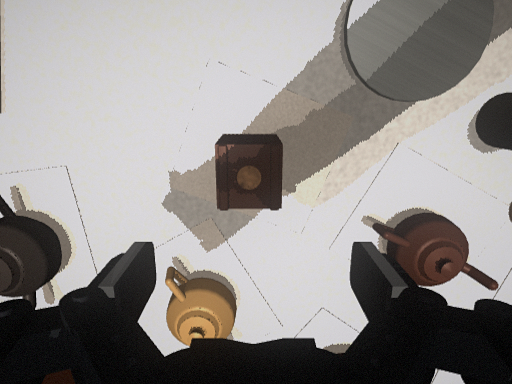

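The wrist view shows the cork at (249,178), within about 1 px of the prediction, and the bars aligned with tool x. Descending.

To row units: 0.192 m / 0.75 = 0.256, -0.002 m / 0.75 = -0.0027.

>>> pendant:
  ticks:
    - [[0,0,0,0,-0.0027,0.0667,1],[0,0,0,0,-0.0027,0.1333,1],[0,0,0,0,-0.0027,0.2,1],[0,0,0,0,-0.0027,0.24,1],[0,0,0,0,-0.0027,0.256,1],[0,0,0,0,-0.0027,0.256,1],[0,0,0,0,-0.0027,0.256,0.5],[0,0,0,0,-0.0027,0.256,0],[0,0,0,0,-0.0027,0.256,0],[0,0,0,0,-0.0027,0.256,0],[0,0,0,0,-0.0027,0.256,0],[0,0,0,0,-0.0027,0.256,0]]

```text
time: 3.9
tcp_pos: [0.6523, -0.2249, 0.2152]
eef_rot: [0.002, -0.221, 0.975, -0.001]
contact_force: [-0.3, 0.0, 7.0]
width: 0.697
grip_force: 65.7
```

To row units: -0.23 m / 0.75 = -0.3067, -0.065 m / 0.75 = -0.0867.

>>> pendant:
  ticks:
    - [[0,0,0,0,0,-0.0067,0],[0,0,0,0,0,-0.02,0],[0,0,0,0,0,-0.0467,0],[0,0,0,0,0,-0.0867,0],[0,0,0,0,0,-0.1333,0],[0,0,0,0,0,-0.1867,0],[0,0,0,0,0,-0.2333,0],[0,0,0,0,0,-0.2733,0],[0,0,0,0,0,-0.2933,0],[0,0,0,0,0,-0.3067,0],[0,0,0,0,0,-0.3067,0]]

```text
time: 5.28
tcp_pos: [0.6512, -0.2243, 0.4428]
eef_rot: [0.0, -0.221, 0.975, -0.0]
contact_force: [1.0, 0.8, -3.6]
width: 0.695
grip_force: 65.1
```

```bash
python3 - <<'E'
from h import *
o=manip.get_obs();print(o['contact_force'],step(np.array([.447,.168,o['tcp_pos'][2]])-o['tcp_pos']))
E
```

```text
[ 1.0441117   0.77764222 -3.55934663] [ 1.52993216e-02  4.42018241e-01 -4.68669266e-05]
```

To row units: 0.335 m / 0.75 = 0.4467, 0.005 m / 0.75 = 0.0067, -0.28 rad / 2 = -0.14.

>>> pendant:
  ticks:
    - [[0,0,0,0,0.0067,0,0],[0,0,-0.01,0,0.024,0,0],[0,0,-0.025,0.0027,0.0533,0,0],[0,0,-0.05,0.004,0.0933,0,0],[0,0,-0.08,0.0053,0.14,0,0],[0,0,-0.11,0.0067,0.1933,0,0],[0,0,-0.14,0.008,0.2467,0,0],[0,0,-0.17,0.0093,0.3,0,0],[0,0,-0.2,0.012,0.3533,0,0],[0,0,-0.23,0.0133,0.4,0,0],[0,0,-0.25,0.0147,0.4333,0,0],[0,0,-0.26,0.016,0.4467,0,0]]

```text
time: 6.78
tcp_pos: [0.4945, 0.0742, 0.4423]
eef_rot: [-0.001, -0.465, 0.885, 0.0]
contact_force: [-0.7, -0.8, -1.8]
width: 0.696
grip_force: 65.2
```

```bash
python3 - <<'E'
from h import *
o=manip.get_obs();print(step(np.array([.447,.168,o['tcp_pos'][2]])-o['tcp_pos']))
E
```

```text
[-5.03362967e-02  9.23208270e-02  6.11056935e-05]
```

To row units: 0.17 m / 0.75 = 0.2267, 0.165 m / 0.75 = 0.22, -0.18 rad / 2 = -0.09.

>>> pendant:
  ticks:
    - [[0,0,-0.01,-0.004,0.0067,0,0],[0,0,-0.03,-0.0133,0.0267,0,0],[0,0,-0.05,-0.0293,0.056,0,0],[0,0,-0.07,-0.0467,0.0867,0,0],[0,0,-0.085,-0.06,0.1107,0.0067,0],[0,0,-0.09,-0.0653,0.12,0.0267,0],[0,0,-0.09,-0.0667,0.1227,0.06,0],[0,0,-0.09,-0.0667,0.1227,0.1067,0],[0,0,-0.09,-0.0667,0.1227,0.1533,0],[0,0,-0.09,-0.0667,0.1227,0.1933,0],[0,0,-0.09,-0.0667,0.1227,0.22,0],[0,0,-0.09,-0.0667,0.1227,0.2267,0]]

```text
time: 8.28
tcp_pos: [0.4479, 0.1657, 0.2705]
eef_rot: [-0.002, -0.542, 0.841, 0.001]
contact_force: [-0.6, 0.5, -2.5]
width: 0.697
grip_force: 65.3
```

```bash
python3 - <<'E'
from h import *
o=manip.get_obs()
r=R.from_quat(np.roll(o['eef_rot'],-1)).as_matrix();print(o['time'],o['joint_pos'],r[:,0],r[:,1])
im=manip.camera('scene');cv2.imwrite('pics/s2.png',cv2.convertScaleAbs(cv2.resize(im[60:260,140:400,::-1],None,fx=2.5,fy=2.5),alpha=1.3))
E
```

```text
8.275 [ 2.18959751e-01  1.34228177e-01 -5.09184439e-01  9.31807694e-01
 -2.31987527e-04 -9.25692110e-01] [-0.41335662 -0.91056477  0.00284542] [-0.91055922  0.41336471  0.00339543]
```

View pics/s2.png

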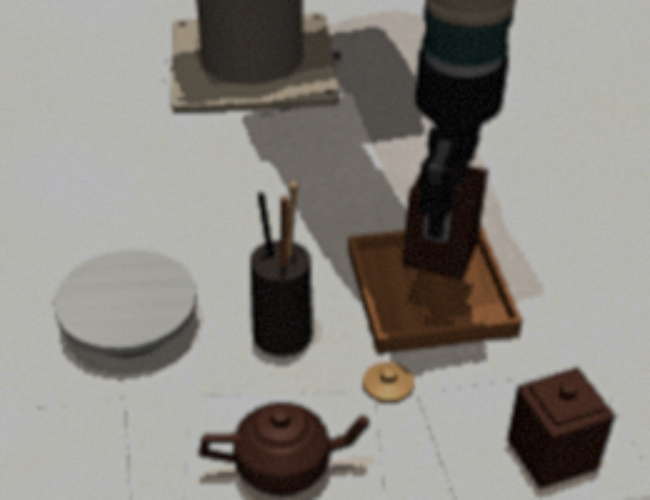

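The scene crop shows the bank held level over the tray with jar and lid clear. Now tipping and shaking.

To row units: -0.123 m / 0.75 = -0.164, -0.032 m / 0.75 = -0.0427, -0.45 rad / 2 = -0.225.

>>> pendant:
  ticks:
    - [[0,0,0,0,0,0,0],[-0.075,0,0,0,-0.0427,0.0027,0],[-0.15,0,0,0,-0.084,0.0133,0],[-0.225,0,0,0,-0.124,0.028,0],[-0.225,0,0,0,-0.0973,0.028,0],[-0.225,0,0,0,-0.084,0.028,0],[-0.225,0,0,0,-0.1507,0.028,0],[-0.225,0,0,0,-0.164,0.028,0],[-0.225,0,0,0,-0.0973,0.028,0],[-0.225,0,0,0,-0.084,0.028,0],[-0.225,0,0,0,-0.1507,0.028,0],[-0.225,0,0,0,-0.164,0.028,0]]

```text
time: 9.82
tcp_pos: [0.5633, 0.1151, 0.2533]
eef_rot: [-0.118, -0.529, 0.82, 0.186]
contact_force: [0.5, -0.3, -1.8]
width: 0.692
grip_force: 67.6
```

```bash
cat > look.py <<'E'
from h import *
import sys
C=cam('scene');o=manip.get_obs();im=manip.camera('scene')[:,:,::-1].copy()
t=manip.camera('top')[:,:,::-1].copy()
for n,i in(('scene',im),('top',t)):
    Cc=cam(n);h=cv2.cvtColor(i,cv2.COLOR_BGR2HSV)
    poly=proj(Cc,[[.366,.226,.01],[.513,.237,.01],[.52,.098,.01],[.373,.085,.01]]).astype(np.int32)
    m=np.zeros(i.shape[:2],np.uint8);cv2.fillPoly(m,[poly],255)
    p=cv2.inRange(h,(0,0,90),(180,90,255))&m
    k,_,s,c=cv2.connectedComponentsWithStats(p)
    print(n,[(s[j][4],c[j].round(),plane(Cc,c[j],.012)[0].round(3)) for j in range(1,k) if s[j][4]>5])
cv2.imwrite(f'pics/{sys.argv[1]}.png',cv2.convertScaleAbs(np.hstack([cv2.resize(im[80:240,220:380],(400,400)),cv2.resize(t[180:300,130:250],(400,400))]),alpha=1.5))
r=R.from_quat(np.roll(o['eef_rot'],-1)).as_matrix();print(o['time'],o['tcp_pos'],r[:,2],step(np.array([.447,.168,.27])-o['tcp_pos'],o))
E
python3 look.py l1
```

```text
scene []
top [(np.int32(5379), array([183., 241.]), array([0.442, 0.163, 0.012]))]
9.825 [0.56326394 0.11506268 0.25329331] [-0.39019244  0.179391   -0.90308844] [-0.00022569  0.12254282  0.03977417]
```

View pics/l1.png

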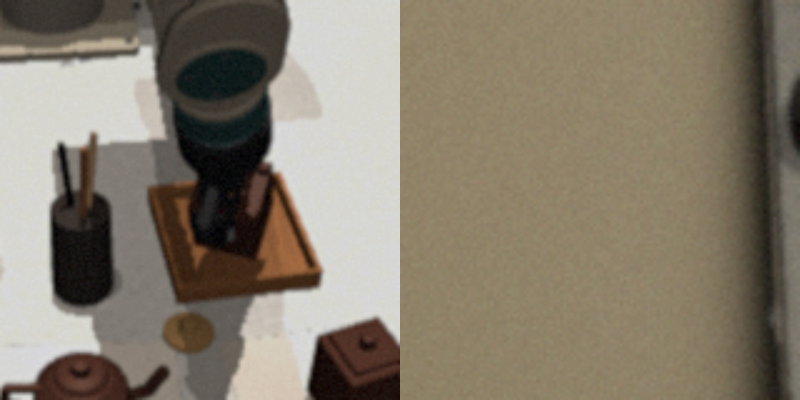

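No seal is visible in the tray yet (the arm blocks the top view). Tipping the other way.

To row units: 0.221 m / 0.75 = 0.2947, 0.194 m / 0.75 = 0.2587, 0.72 rad / 2 = 0.36.

>>> pendant:
  ticks:
    - [[0.09,0,0,0,0.0867,0.0227,0],[0.18,0,0,0,0.136,0.036,0],[0.27,0,0,0,0.1813,0.0587,0],[0.36,0,0,0,0.224,0.0893,0],[0.45,0,0,0,0.2587,0.1253,0],[0.45,0,0,0,0.2827,0.1373,0],[0.45,0,0,0,0.2947,0.1427,0],[0.45,0,0,0,0.2347,0.1133,0],[0.45,0,0,0,0.2227,0.108,0],[0.45,0,0,0,0.2827,0.1373,0],[0.45,0,0,0,0.2947,0.1427,0],[0.45,0,0,0,0.2347,0.1133,0]]

```text
time: 11.42
tcp_pos: [0.3801, 0.197, 0.2508]
eef_rot: [0.12, -0.531, 0.818, -0.186]
contact_force: [0.8, 1.1, -1.1]
width: 0.698
grip_force: 68.0
```

```bash
python3 look.py l2
```

```text
scene []
top [(np.int32(42), array([155., 207.]), array([0.511, 0.221, 0.012])), (np.int32(6), array([148., 228.]), array([0.467, 0.234, 0.012]))]
11.425 [0.38005852 0.19698666 0.25075515] [ 0.39333214 -0.17721857 -0.90215487] [-0.000695   -0.0741101   0.01410537]
```

View pics/l2.png

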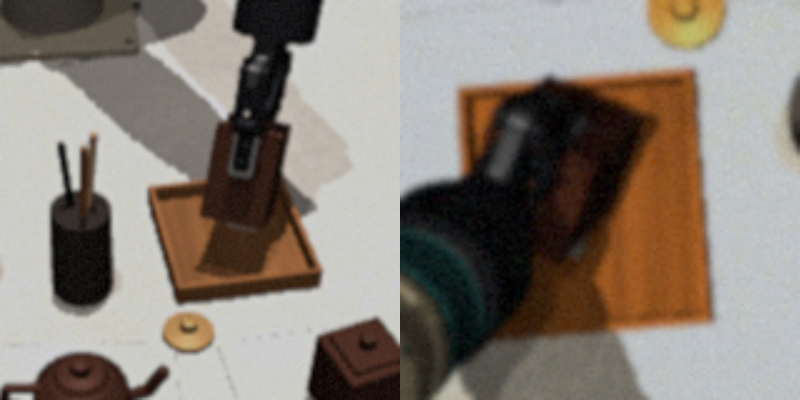

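A small grey sliver shows just below the bank: scene px ≈(316,170), top px ≈(182,255). Triangulating it.

```bash
python3 - <<'E'
from h import *
for n,p in(('scene',(316,170)),('top',(182.5,255))):
    for z in(.008,.012,.04,.06,.08): print(n,z,plane(cam(n),p,z)[0].round(3))
o=manip.get_obs();r=R.from_quat(np.roll(o['eef_rot'],-1)).as_matrix();print('bank bottom',o['tcp_pos']+r[:,2]*.215, r[:,1])
E
```

```text
scene 0.008 [0.426 0.175 0.008]
scene 0.012 [0.43  0.174 0.012]
scene 0.04 [0.461 0.167 0.04 ]
scene 0.06 [0.482 0.161 0.06 ]
scene 0.08 [0.504 0.156 0.08 ]
top 0.008 [0.415 0.164 0.008]
top 0.012 [0.415 0.164 0.012]
top 0.04 [0.414 0.159 0.04 ]
top 0.06 [0.413 0.156 0.06 ]
top 0.08 [0.412 0.153 0.08 ]
bank bottom [0.47343191 0.15759876 0.06078476] [-0.81587028  0.37500884 -0.44014096]
```

To row units: -0.128 m / 0.75 = -0.1707, -0.08 m / 0.75 = -0.1067, -0.45 rad / 2 = -0.225.

>>> pendant:
  ticks:
    - [[-0.075,0,0,0,-0.0533,-0.02,0],[-0.15,0,0,0,-0.1067,-0.04,0],[-0.225,0,0,0,-0.1467,-0.0533,0],[-0.225,0,0,0,-0.1707,-0.068,0],[-0.225,0,0,0,-0.1707,-0.068,0]]

```text
time: 12.15
tcp_pos: [0.4696, 0.1575, 0.3551]
eef_rot: [0.002, -0.541, 0.841, -0.001]
contact_force: [0.7, 0.4, -2.5]
width: 0.694
grip_force: 68.0
```

```bash
python3 look.py l3
```

```text
scene [(np.int32(44), array([317., 166.]), array([0.416, 0.18 , 0.012]))]
top [(np.int32(95), array([176., 251.]), array([0.423, 0.177, 0.012]))]
12.15 [0.46964297 0.15745371 0.35506568] [ 4.44971441e-03  4.06507519e-04 -9.99990017e-01] [-2.36520991e-05  2.53076108e-02  8.49683669e-02]
```

View pics/l3.png

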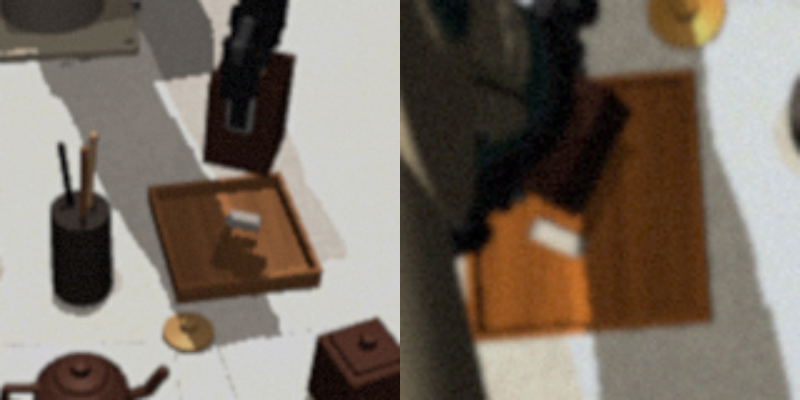

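The seal lies in the tray at scene (317,166) / top (176,251), ≈(0.42, 0.178). Carrying the empty bank over the jar to the wheel.

To row units: 0.272 m / 0.75 = 0.3627, -0.116 m / 0.75 = -0.1547.

>>> pendant:
  ticks:
    - [[0,0,0,0,0,-0.04,0],[0,0,0,0,0,-0.0933,0],[0,0,0,0,0,-0.1333,0],[0,0,0,0,0,-0.14,0],[0,0,0,0.0533,-0.0227,-0.14,0],[0,0,0,0.1133,-0.048,-0.14,0],[0,0,0,0.1733,-0.0733,-0.14,0],[0,0,0,0.2333,-0.1,-0.14,0],[0,0,0,0.2867,-0.1227,-0.14,0],[0,0,0,0.3333,-0.1427,-0.14,0],[0,0,0,0.3627,-0.1547,-0.14,0],[0,0,0,0.3627,-0.1547,-0.14,0]]

```text
time: 13.75
tcp_pos: [0.4602, -0.1385, 0.4558]
eef_rot: [-0.001, -0.541, 0.841, 0.002]
contact_force: [0.3, 0.2, -2.3]
width: 0.699
grip_force: 68.0
```

```bash
python3 - <<'E'
from h import *
o=manip.get_obs();im=manip.camera('wrist')[:,:,::-1];t=manip.camera('scene')[:,:,::-1]
C=cam('wrist',o)
v=im.copy();a=np.linspace(0,6.28,60)
P=np.c_[.463+.068*np.cos(a),-.139+.068*np.sin(a),a*0+.04]
cs=cam('scene');s=t.copy()
for c,i in((C,v),(cs,s)): cv2.polylines(i,[proj(c,P).round().astype(np.int32)],True,(0,0,255))
cv2.imwrite('pics/w4.png',cv2.convertScaleAbs(np.vstack([cv2.resize(v,(400,300)),cv2.resize(s[100:250,120:320],(400,300))]),alpha=1.5))
print(o['tcp_pos'],step(np.array([.463,-.139,.255])-o['tcp_pos'],o),R.from_quat(np.roll(o['eef_rot'],-1)).as_matrix()[:,2])
E
```

```text
[ 0.46022591 -0.13852977  0.45580228] [-0.0007407  -0.00354837  0.20078928] [-0.00379308  0.00163652 -0.99999147]
```

View pics/w4.png

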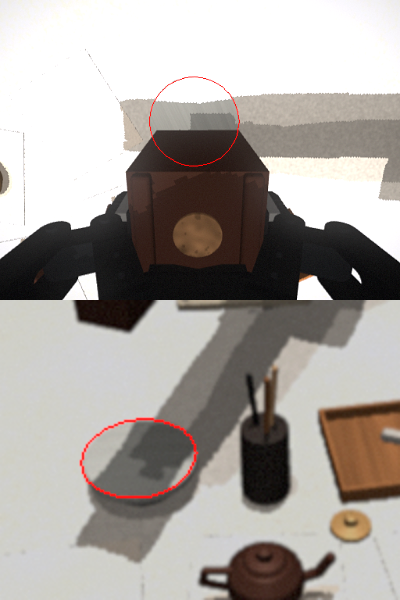

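The projected wheel outline matches both views and the bank hangs straight in the gripper. Lowering.

To row units: 0.197 m / 0.75 = 0.2627, 0.195 m / 0.75 = 0.26.

>>> pendant:
  ticks:
    - [[0,0,0,0,-0.0053,0.0533,0],[0,0,0,0,-0.0053,0.12,0],[0,0,0,0,-0.0053,0.1867,0],[0,0,0,0,-0.0053,0.2333,0],[0,0,0,0,-0.0053,0.2533,0],[0,0,0,0,-0.0053,0.26,0],[0,0,0,0,-0.0053,0.2627,0],[0,0,0,0,-0.0053,0.2627,0]]

```text
time: 14.85
tcp_pos: [0.4655, -0.1397, 0.2627]
eef_rot: [0.001, -0.542, 0.84, -0.001]
contact_force: [-0.1, -1.6, -1.9]
width: 0.692
grip_force: 68.0
```

To row units: 0.004 m / 0.75 = 0.0053, 0.002 m / 0.75 = 0.0027.

>>> pendant:
  ticks:
    - [[0,0,0,0,0,0.0027,0],[0,0,0,0,0,0.0053,0],[0,0,0,0,0,0.0053,0]]

```text
time: 15.22
tcp_pos: [0.4646, -0.1395, 0.2573]
eef_rot: [-0.0, -0.542, 0.841, 0.0]
contact_force: [-0.0, -0.0, -2.8]
width: 0.693
grip_force: 68.0
```

>>> pendant:
  ticks:
    - [[0,0,0,0,0,0.002,0],[0,0,0,0,0,0.002,0]]

```text
time: 15.48
tcp_pos: [0.4646, -0.1395, 0.2557]
eef_rot: [-0.0, -0.542, 0.841, 0.0]
contact_force: [-0.6, -0.3, -1.9]
width: 0.696
grip_force: 68.0
```

To row units: 0.0015 m / 0.75 = 0.002.

>>> pendant:
  ticks:
    - [[0,0,0,0,0,0.002,0],[0,0,0,0,0,0.002,0]]

```text
time: 15.72
tcp_pos: [0.4647, -0.1396, 0.2553]
eef_rot: [-0.0, -0.542, 0.84, -0.0]
contact_force: [-2.6, 1.2, 4.9]
width: 0.694
grip_force: 68.6
```

>>> pendant:
  ticks:
    - [[0,0,0,0,0,0.002,0],[0,0,0,0,0,0.002,0]]

```text
time: 15.98
tcp_pos: [0.4647, -0.1396, 0.2552]
eef_rot: [-0.0, -0.542, 0.84, -0.0]
contact_force: [-6.8, 1.2, 15.9]
width: 0.697
grip_force: 69.7
```

Seated. Ease off, open, retreat straight up.

To row units: -0.18 m / 0.75 = -0.24, -0.17 m / 0.75 = -0.2267.

>>> pendant:
  ticks:
    - [[0,0,0,0,0,-0.002,0],[0,0,0,0,0,-0.0027,0.8],[0,0,0,0,0,-0.0027,1],[0,0,0,0,0,-0.0027,1],[0,0,0,0,0,-0.0027,1],[0,0,0,0,0,-0.0133,1],[0,0,0,0,0,-0.04,1],[0,0,0,0,0,-0.0933,1],[0,0,0,0,0,-0.16,1],[0,0,0,0,0,-0.2267,1],[0,0,0,0,0,-0.24,1],[0,0,0,0,0,-0.24,1]]

```text
time: 17.48
tcp_pos: [0.4648, -0.1395, 0.4336]
eef_rot: [0.0, -0.542, 0.841, -0.001]
contact_force: [0.2, 0.6, -0.6]
width: 1.0
grip_force: 0.0
```

```bash
python3 - <<'E'
from h import *
o=manip.get_obs();im=manip.camera('wrist')[:,:,::-1];s=manip.camera('scene')[:,:,::-1]
C=cam('wrist',o)
print(o['width'],o['contact_force'])
m=cv2.inRange(cv2.cvtColor(im,cv2.COLOR_BGR2HSV),(8,90,60),(25,255,255));m[:, :200]=0;m[:,310:]=0
k,_,st,c=cv2.connectedComponentsWithStats(m)
for j in range(1,k):
    if st[j][4]>60: print(st[j][4],c[j],plane(C,c[j],.124))
cv2.imwrite('pics/f.png',cv2.convertScaleAbs(np.vstack([cv2.resize(im,(400,300)),cv2.resize(s[100:250,140:390],(400,240))]),alpha=1.5))
E
```

```text
0.9996459194457756 [ 0.20329984  0.60401221 -0.58121456]
318 [251.91823899 177.0754717 ] [[ 0.46464804 -0.14118415  0.124     ]]
101 [306.64356436 327.96039604] [[0.47902634 0.02325037 0.124     ]]
579 [260.85492228 331.60794473] [[0.52263624 0.00827796 0.124     ]]
```

View pics/f.png

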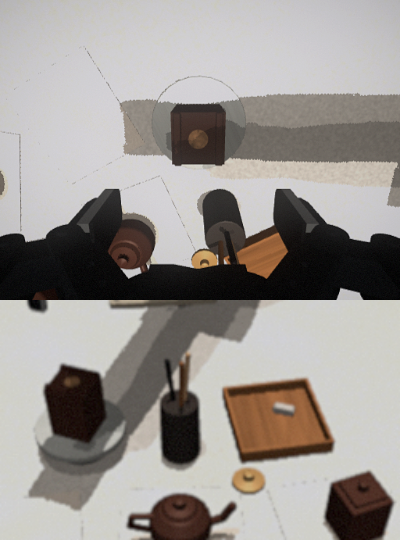

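The bank stands at (0.4646, −0.141), about 3 mm from the wheel's centre, with the cork face up. The seal lies in the tray and the other objects look untouched.

```bash
python3 -c "
from rig import manip
print(manip.job_done())"
```

```text
the job is handed in; nothing more can be done
None
```

The job is handed in at about 17.5 s: the seal lies in the tray, and the bank stands upside down and released on the wheel, about 3 mm from its centre. The caddy, teapot, jar and lid look unmoved in the last pictures, and no verdict was returned at hand-in.

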